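# Nip a glued board pack in the screw press to one division past the bite

### The arm

A 7-joint arm with a two-finger parallel gripper is mounted at the origin on a cart in front of the work surface, level with it; the furniture and walls round the work are solid. World frame = base frame: x ahead of the robot, y to its left, z up, the work surface at z = 0. Lengths are in m, angles in degrees, forces in N, time in s.
With the tool pointing down it reaches from about 0.4 to 0.75 m from the base axis. Payload 19.5 kg.
Tool frame: the origin (TCP) lies on the centre line of the jaws, within the pads' length; the fingertips stand 11 mm ahead of it and the grasp point (between the pads) lies 8 mm behind it; z points along the fingers, y is the line along which they close (so a half turn about z gives the same grasp; the last joint's range is limited). The gripper opens to 85 mm and grips with 20 to 120 N. Pads are 22 mm wide; open, the fingers measure 114 mm over their backs; the gripper's body (76 mm by 85 mm) begins 54 mm behind the grasp point. The pads swing forward as they close: fully open they stand 13 mm farther back than shut.
Start: joints at [-75.785, 40.479, -1.581, 85.061, 1.261, 54.483, -4.326], TCP at [0.164, 0.551, 0.242] pointing down, gripper open.
Joint ranges: [-155.06, 155.06], [-18.47, 123.98], [-90, 86.84], [0, 140.48], [-83.41, 263.41], [0, 116], [-161.91, 161.91]. Speed limits (degrees/s): [108.29, 108.29, 147.25, 147.25, 172.46, 172.46, 172.46].

### API

Orientations are given as a 3x3 rotation matrix whose columns are the frame's x, y, z axes.
In Python, from cell import r, viewer, order gives the robot as it stands.
- The arm moves only by the tool servo_tool, never from a script. Its argument "steps" is a list that holds one entry, the list of rows, each a list of 5 numbers: the shift along the tool's x, y, z in units of 25 mm (1.0 is 25 mm), then the turn about the tool's z in units of 10 degrees (1.0 is 10 degrees), then the closure, from 0 (fully open) to 1 (shut). A call has 1 to 8 rows; each row shifts and turns the commanded pose from where the row before left it, along the tool's axes as they then stand; what a row does not reach is not made up. A row lasts 1/8 s, in which the tool goes at most 62.5 mm and 10.7 degrees, less where a joint would pass 70% of its speed; a pose out of reach is approached as far as the arm can. A call is refused whole if a number of a shift passes 1 or a number of a turn 1, either way. A call with a gripper value outside its range is refused whole. The fingers move at their own pace and stop on an object; the grip force is fixed at half the most. Time passes only in rows, so rows that do not move let the fingers close. It gives the time, the measured TCP pose, the force, the opening and the grip force at its end, in the units of the state.
- r.sense(): the state, without advancing time (a new reading comes with each control period).
- viewer.read_camera(name): name is "scene" or "top"; returns a dict with "color" (420x560x3 uint8, blue, green, red), "fovy" (degrees; the focal length in pixels is half the picture's height over the tangent of half this angle, whatever the lens; pixels are square), "cx", "cy" (the principal point, pixels), "k1" (the pictures are not rectified: a ray, as slopes to the right and down, at radius r is drawn at 1 + k1 r^2 times it, then the intrinsics apply), "cam_to_world" (4x4, takes a point from camera to world coordinates). Camera axes: x right, y down, z forward; pixel columns grow to the right and rows downward; lengths in m; the calibration is good to about 2 mm. A picture is of the moment at which its call begins. There is no depth.
- order.sign_off(): hands the job in; it is judged then, once.
The state is a dict: "time": time; "joint_pos": joint angles; "dq": joint speeds; "tau": joint torques, N m; "ee_pos": TCP position; "tcp_rot": TCP orientation; "ft_force": force on the tool from outside, world axes, zero at the start; "moment": the same for the moment, N m; "opening": finger opening in m; "grasp_force": force on a finger pad.
Only numpy, scipy, OpenCV 4.12 (cv2) and the standard library are available. Lean on these libraries where they do the work, as an engineer would, in place of code of your own. Each camera call takes 0.05 s, during which the arm holds its last target. There are 200 camera calls.

### The job

Put the glued-up board pack into the small screw press: slide it lengthwise along the bed, between the guides and under the pressing pad, until its end is home against the back stop. Then wind the handwheel clockwise until you feel the pad bite on the pack, and from there on by one more long division of the rim scale (30 degrees), watching the pointer on the far rim; no further, or the pack is crushed. Let go with the press holding the pack, and leave the other things on the bench where they are.

Things in the scene. Friction and masses are not known exactly. Their poses are not given: they have to be found in the camera images.
- press: Fixed grey bench screw press, C-frame. Origin on the table straight under the spindle axis; x points from the open throat (which faces the robot and its right) to the column, z up. Bed: top at z 0.014, x -0.180 to 0.080, 110 mm wide. Overarm and boss over x -0.025 to 0.077, underside z 0.099. Only the handwheel is higher than z 0.165
- guide_mouth (a point): Middle of the flared mouth of the two bed guides, on the bed, at (-0.067, 0, 0.014) in the press frame. The guides are 12 mm high (top z 0.026) and leave 57 mm between them (y -0.0285 to 0.0285) from x -0.044 to 0.036
- stop_face (a point): Middle of the back stop's face, at (0.038, 0, 0.025) in the press frame: the pack's end must come to rest on it. The pack's centre is then at x -0.037, y within 3.5 mm of 0
- wheel_centre (a point): Centre of the handwheel, on the spindle axis at z 0.168 in the press frame. The steel wheel measures 105 mm over the rim; rim and spokes are about 11 mm thick
- handwheel (a joint): Turn of the handwheel in rad about the upright spindle axis, 0 (open end) to 2.55; grows clockwise seen from above and lowers the ram 5 mm per rad. It starts between 0 and 0.2. It is stiff: a steady 0.40 N m, some 8 N at the handle while it moves, and it stays where it is left
- handle (a point): Middle of the round upright crank handle on the rim: 19 mm diameter, from z 0.176 to 0.220 in the press frame, centre 47 mm from the spindle axis; it spins freely on its pin. At joint 0 it stands at (-0.014, -0.045) in the press frame and swings clockwise over the throat to the +y side
- pointer_tip (a point): Tip of the steel pointer on the rim opposite the handle, 73 mm from the axis, z 0.166, on the far side over a fixed quadrant scale with raised marks: long marks 30 degrees apart, short ones halfway. At joint 0 it is at (0.021, 0.070) in the press frame
- ram: Ram with adjustable foot and a round 44 mm sprung pressing pad. Origin on the axis at the rod's lower end, z 0.078 less 0.005 per rad of wheel. The foot's own setting varies by 6.5 mm and is not measured: the pad hangs 2 to 9 mm over a pack lying on the bed and may meet it at any wheel angle from 0.6 to 1.9 rad
- pad_axis (a point): Point on the axis in the ram rod, 20 mm above its lower end, in line with the pad. The pad springs are preloaded: at the bite the pad presses with 25 N at once (2.7 N more effort at the handle), then 60 N more per rad (6.4 N more per rad at the handle); one division past the bite it presses with about 56 N. Beyond 78 N the pack is crushed
- pack: Loose strip of glued grey board plies, 150 x 50 x 22 mm, about 0.13 kg, lying flat. Origin at the centre of its underside, x along its length, z up; either end may go in first
- roller: Hand roller, black 70 mm roller 36 mm thick on a wooden handle, 176x87x36 mm, lying on the table left of the press; bystander
- die: Turned steel punch die, stepped cylinder 31 mm across, 40 mm tall, standing right of the press; bystander
- staples: Small red staple box, 36x58x19 mm, lying right of the pack and nearer the robot; bystander
- glue: White glue bottle, 53 mm across, 165 mm tall, standing left behind the press; bystander

How it is judged:
By the outcome, as a careful person would: the job done as asked, in the order asked, and still so for the second after the job is handed in, with the robot touching nothing.
It also fails if it takes over 72 s, if anything falls off the work surface, if the arm or the gripper's body presses on something with over 40 N, if the wrist force passes 120 N, or if a joint passes its speed limit or range.

## Working session

There is one attempt and no reset: what is moved stays moved. The work goes in short steps, Python scripts to look and compute and a tool call to move; the robot and the scene stay as the last step left them, time stands still between calls to the robot, and variables do not carry over. Pictures are saved under pics/ and viewed, at most 10 in all, crops included, and the job is handed in when it is done.

Besides the shell and the picture viewer there is one more tool, called as name(argument=value, ...) on one line, values as JSON. servo_tool: Moves the arm, as the interface text tells. Its arguments: {"type":"object","properties":{"steps":{"type":"array","items":{"type":"array","items":{"type":"array","items":{"type":"number"}}}}},"required":["steps"]}

```bash
mkdir -p pics; ls
cat > h.py <<'E'
import numpy as np, cv2
from cell import r, viewer, order
def cam(n):
    c=viewer.read_camera(n); return c
def ray(c,u,v):
    f=210/np.tan(np.radians(c["fovy"])/2)
    d=np.array([(u-c["cx"])/f,(v-c["cy"])/f]); s=d.copy()
    for _ in range(30): s=d/(1+c["k1"]*(s@s))
    T=np.array(c["cam_to_world"]); return T[:3,3],T[:3,:3]@np.array([s[0],s[1],1])
def at(c,u,v,z):
    o,d=ray(c,u,v); return o+d*(z-o[2])/d[2]
def proj(c,p):
    f=210/np.tan(np.radians(c["fovy"])/2)
    T=np.array(c["cam_to_world"]); q=T[:3,:3].T@(np.array(p)-T[:3,3]); s=q[:2]/q[2]
    s=s*(1+c["k1"]*(s@s)); return s*f+[c["cx"],c["cy"]]
E
python3 - <<'E'
from h import *
import pickle
for n in ("scene","top"):
    c=cam(n); cv2.imwrite(f"pics/{n}0.png",c["color"]); pickle.dump(c,open(n+".pkl","wb"))
    print(n,c["fovy"],c["cx"],c["cy"],c["k1"],np.round(c["cam_to_world"],3).tolist())
s=r.sense(); print(s)
E
```

```text
pics
scene 45.203981591023826 278.1487225891639 202.9582152102333 -0.17444057476785657 [[0.861, -0.298, 0.411, -0.051], [-0.508, -0.5, 0.702, -0.737], [-0.004, -0.813, -0.582, 0.929], [0.0, 0.0, 0.0, 1.0]]
top 47.06292895263908 271.01709738018883 211.67475072399682 -0.0735466225427862 [[-0.017, -0.994, 0.111, 0.341], [-1.0, 0.02, 0.023, 0.182], [-0.025, -0.111, -0.994, 1.545], [0.0, 0.0, 0.0, 1.0]]
{'time': 0.1, 'joint_pos': array([-75.78571481,  40.50870714,  -1.58289425,  85.08121998,
         1.25990247,  54.48240488,  -4.32521316]), 'dq': array([-0.08735364, -0.0093263 , -0.13237165, -0.01826236,  0.00831053,
        0.04021663,  0.03345035]), 'tau': array([ 2.26029391e-03, -8.84304857e+01,  1.23649511e+00, -2.36455625e+01,
        1.69709738e-02,  5.02382463e-03, -7.27685347e-05]), 'ee_pos': array([0.16423328, 0.55081427, 0.24189274]), 'tcp_rot': array([[-9.58308236e-01,  2.85736340e-01, -2.61253225e-04],
       [ 2.85736459e-01,  9.58307790e-01, -9.24368500e-04],
       [-1.37646714e-05, -9.60479519e-04, -9.99999539e-01]]), 'ft_force': array([-0.38418004, -0.37531099,  0.10674763]), 'moment': array([-0.01633314,  0.05349457,  0.03861355]), 'grasp_force': 0.0, 'opening': 0.08524663980978155}
```

Run:
```python
import cv2
for n in ("scene","top"):
    cv2.imwrite(f"pics/{n}0b.png",cv2.resize(cv2.imread(f"pics/{n}0.png"),(800,600),interpolation=cv2.INTER_CUBIC))
```

```text
(no output)
```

View pics/scene0.png

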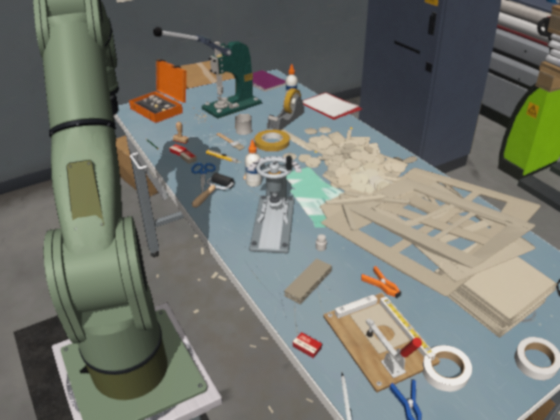

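View pics/top0b.png

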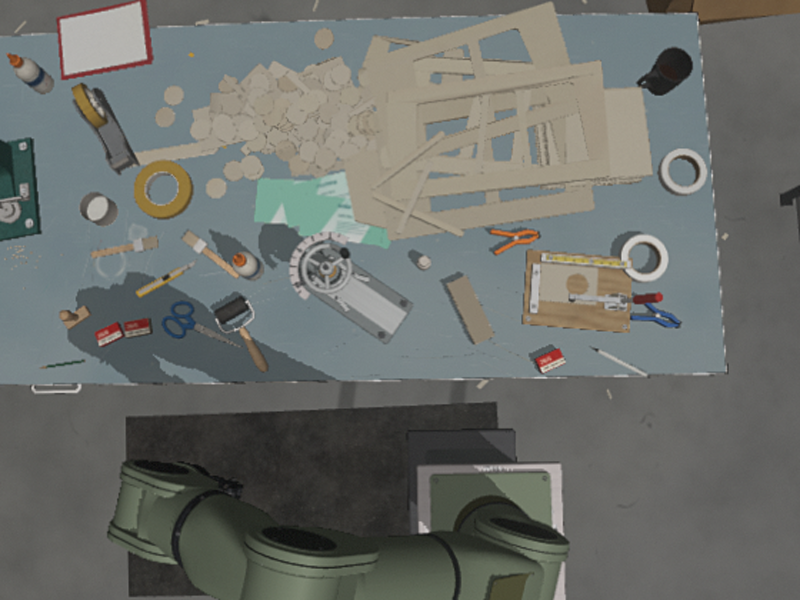

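The scene view shows the press at about (272,205) and the pack at (309,281). In the enlarged top view the wheel is at (325,268), the handle at (345,254) and the pack at (468,308). Next I'll enlarge both.

Run:
```python
import cv2
t=cv2.imread("pics/top0.png")[145:265,195:355]; cv2.imwrite("pics/tz.png",cv2.resize(t,None,fx=5,fy=5,interpolation=cv2.INTER_CUBIC))
t=cv2.imread("pics/scene0.png")[145:305,230:350]; cv2.imwrite("pics/sz.png",cv2.resize(t,None,fx=3.75,fy=3.75,interpolation=cv2.INTER_CUBIC))
```

```text
(no output)
```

View pics/tz.png

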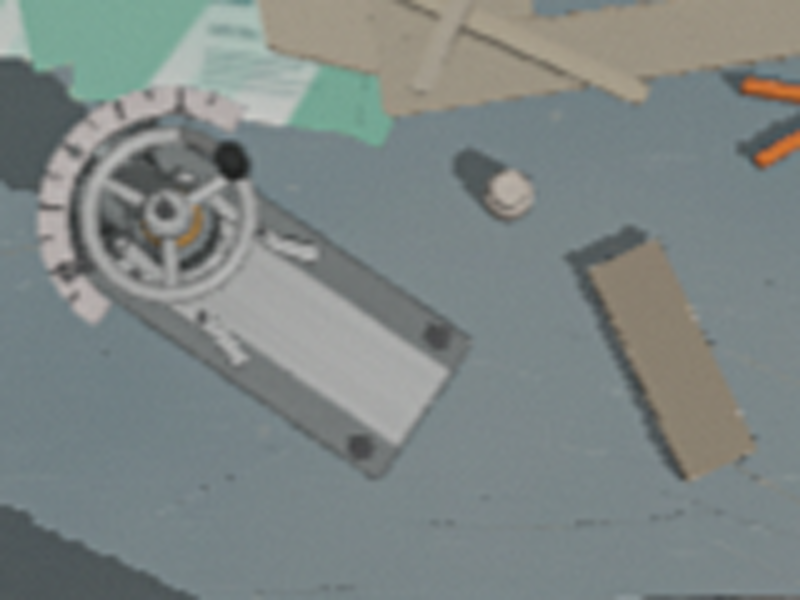

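View pics/sz.png

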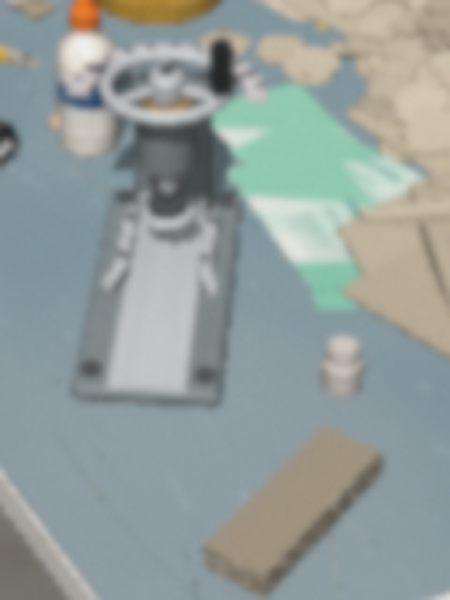

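The top crop shows the hub at (167,213), the bed's front corners at (469,340) and (376,478), and the handle at (232,160). The pack's top corners there are (655,240), (588,268), (686,480) and (754,445). The scene crop shows the bed corners at (73,393) and (219,404), the hub at (167,75), and pack corners at (325,430), (383,458), (268,580) and (205,550).

Run:
```python
from h import *
import pickle
from scipy.optimize import least_squares
T=pickle.load(open("top.pkl","rb"));S=pickle.load(open("scene.pkl","rb"))
t=lambda x,y:(195+(x-2)/5,145+(y-2)/5)
s=lambda x,y:(230+(x-1.4)/3.75,145+(y-1.4)/3.75)
A=lambda c,p,z:np.round(at(c,*p,z)[:2],4)
print("pack top",[A(T,t(*p),.022).tolist() for p in [(655,240),(588,268),(686,480),(754,445)]])
print("pack scn",[A(S,s(*p),.022).tolist() for p in [(325,430),(383,458),(268,580),(205,550)]])
pt=np.array([A(T,t(*p),.022) for p in [(655,240),(588,268),(686,480),(754,445)]]);ps=np.array([A(S,s(*p),.022) for p in [(325,430),(383,458),(268,580),(205,550)]])
for q in(pt,ps): print(q.mean(0),np.linalg.norm(q-np.roll(q,-1,0),axis=1))
print("bed top",A(T,t(469,340),.014),A(T,t(376,478),.014),"scn",A(S,s(219,404),.014),A(S,s(73,393),.014))
print("hub",A(T,t(167,213),.18),A(S,s(167,75),.18))
print("handle",A(T,t(232,160),.22),A(S,s(221,43),.22))
print("die",A(T,t(512,187),.04),A(S,s(342,342),.04))
# fit poses jointly: params x,y,yaw
def R(a): return np.array([[np.cos(a),-np.sin(a)],[np.sin(a),np.cos(a)]])
def fit(obs,x0):
    def f(p): return np.concatenate([proj(c,np.r_[R(p[2])@np.array(q[:2])+p[:2],q[2]])-uv for c,q,uv in obs])
    o=least_squares(f,x0); print(np.round(o.x[:2],4),np.degrees(o.x[2]),"res",np.round(o.fun,1)); return o.x
press=[(T,(-.18,-.055,.014),t(469,340)),(T,(-.18,.055,.014),t(376,478)),(T,(0,0,.18),t(167,213)),
(S,(-.18,-.055,.014),s(219,404)),(S,(-.18,.055,.014),s(73,393)),(S,(0,0,.18),s(167,75))]
x=fit(press,[.55,.2,.8])
a,b=.075,.025
# identify by geometry: corner0,3 right side; long axis
ang=np.arctan2(*(pt[0]-pt[3])[::-1])
pk=[(T,(a,b*-1,.022),t(655,240)),(T,(a,b,.022),t(588,268)),(T,(-a,b,.022),t(686,480)),(T,(-a,-b,.022),t(754,445))]
pk1=[(S,(a,b,.022),s(325,430)),(S,(a,-b,.022),s(383,458)),(S,(-a,-b,.022),s(268,580)),(S,(-a,b,.022),s(205,550))]
fit(pk,[*pt.mean(0),ang]);fit(pk1,[*pt.mean(0),ang]);y=fit(pk+pk1,[*pt.mean(0),ang])
for c,p in((T,t(232,160)),(S,s(221,43))):
    h=R(x[2]).T@(at(c,*p,.22)[:2]-x[:2]); print("handle in press",h,np.linalg.norm(h),"angle",np.degrees(np.arctan2(h[1],h[0])))
```

```text
pack top [[0.5694, 0.0431], [0.5522, 0.0863], [0.4161, 0.0281], [0.4373, -0.0154]]
pack scn [[0.5466, 0.0809], [0.5651, 0.0354], [0.4327, -0.0218], [0.4114, 0.0228]]
[0.49375  0.035525] [0.04649817 0.14802179 0.04839101 0.14447373]
[0.48895  0.029325] [0.04911721 0.1442276  0.0494252  0.14715519]
bed top [0.5085 0.1629] [0.4215 0.2238] scn [0.5011 0.1516] [0.4149 0.2172]
hub [0.5673 0.3369] [0.5648 0.3343]
handle [0.5898 0.2958] [0.5893 0.2961]
die [0.6024 0.134 ] [0.6   0.139]
[0.5667 0.3366] 54.427472692466466 res [ 1.5  0.5  0.5  1.3  0.1  0.2  0.5 -2.1 -0.1 -1.3  0.2 -0.5]
[0.4938 0.0355] 23.55036100427285 res [ 0.1 -1.  -0.7 -0.1 -0.1  0.3  0.6  0.7]
[0.4892 0.0295] 23.761027662335454 res [ 0.  -0.5  0.5 -0.7 -0.3  0.7 -0.2  0.3]
[0.4918 0.033 ] 23.69860289946705 res [ 0.9 -0.4  0.1  0.6  0.8  0.9  1.5  1.3  0.1 -1.6  0.6 -1.8 -0.2 -0.5
 -0.1 -1. ]
handle in press [-0.01982659 -0.04256126] 0.04695268293036615 angle -114.97782286503575
handle in press [-0.01984633 -0.04190364] 0.046365845270512296 angle -115.34309671912598
```

servo_tool(steps=[[[-1,-1,0,0,0],[-1,-1,0,0,0],[-1,-1,0,0,0],[-1,-1,0,0,0],[-1,-1,0,0,0],[-1,-1,0,0,0],[-1,-1,0,0,0],[-1,-1,0,0,0]]])

```text
time: 1.1
ee_pos: [0.2992, 0.3011, 0.2422]
tcp_rot: [[-0.958, 0.286, -0.0], [0.286, 0.958, -0.0], [0.0, -0.0, -1.0]]
ft_force: [0.5, 0.2, -0.5]
opening: 0.0852
grasp_force: 0.0
```

servo_tool(steps=[[[-1,-1,0.3,0,0],[-1,-1,0.5,0,0],[-1,-1,0.5,0,0],[-1,-1,0.5,0,0],[-1,-1,0.5,0,0],[-1,-1,0.5,0,0],[-1,-1,0.5,0,0],[-1,-1,0.4,0,0]]])

```text
time: 2.1
ee_pos: [0.4337, 0.0523, 0.1492]
tcp_rot: [[-0.958, 0.286, -0.0], [0.286, 0.958, -0.0], [0.0, -0.0, -1.0]]
ft_force: [-0.0, 0.5, -0.2]
opening: 0.0856
grasp_force: 0.0
```

servo_tool(steps=[[[-0.8,-1,0,0,0],[0,-0.5,0,-1,0],[0,0,0,-1,0],[0,0,0,-1,0],[0,0,0,-1,0],[0,0,0,0,0]]])

```text
time: 2.85
ee_pos: [0.4417, 0.0116, 0.1497]
tcp_rot: [[-0.918, -0.396, -0.0], [-0.396, 0.918, 0.0], [0.0, 0.0, -1.0]]
ft_force: [-0.5, 0.2, -0.6]
opening: 0.0851
grasp_force: 0.0
```

Run:
```python
from h import *
import pickle
s=r.sense(); R=s['tcp_rot'];p=s['ee_pos'];print(s['time'],p,R.round(4).tolist(),s['ft_force'])
ims=[]
for n in("top","scene"):
    c=cam(n);pickle.dump(c,open(n+"1.pkl","wb"))
    u=proj(c,p+R[:,2]*.011); x0,y0=(int(u[0])-50,int(u[1])-60)
    for sgn in(-1,1): print(n,"tip pred",proj(c,p+R[:,2]*(.011-.013)+R[:,1]*sgn*.0425)-[x0,y0])
    print(x0,y0); ims.append(cv2.resize(c["color"][y0:y0+120,x0:x0+100],None,fx=4,fy=4,interpolation=cv2.INTER_CUBIC))
cv2.imwrite("pics/grip1.png",np.hstack(ims))
```

```text
2.85 [0.44168745 0.01155406 0.14967863] [[-0.9183, -0.396, -0.0004], [-0.396, 0.9183, 0.0002], [0.0003, 0.0003, -1.0]] [-0.4569769   0.17024345 -0.61156668]
top tip pred [64.03081231 54.26462419]
top tip pred [37.42157721 66.41580694]
291 169
scene tip pred [66.23745805 63.54738827]
scene tip pred [36.29817525 49.61618745]
247 194
```

View pics/grip1.png

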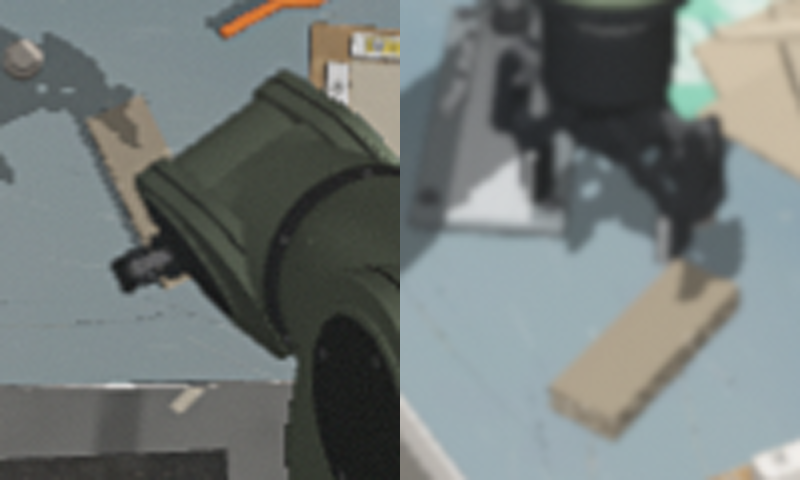

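The scene view shows the open fingertips at (36,51) and (68,64) in the crop. The predictions were (36,50) and (66,64), so the calibration holds. The tool straddles the pack's near end. Next I'll descend and grip.

servo_tool(steps=[[[0,0,1,0,0],[0,0,1,0,0],[0,0,1,0,0],[0,0,1,0,0],[0,0,0.8,0,0],[0,0,0.42,-0.03,0],[0,0,0,0,0.2],[0,0,0,0,0.4]]])

```text
time: 3.95
ee_pos: [0.442, 0.0117, 0.0199]
tcp_rot: [[-0.916, -0.401, 0.001], [-0.401, 0.916, -0.0], [-0.001, -0.0, -1.0]]
ft_force: [-0.5, -0.5, -0.6]
opening: 0.0521
grasp_force: 0.0
```

servo_tool(steps=[[[0,0,0,0,1],[0,0,0,0,1],[0,0,0,0,1],[0,0,0,0,1]]])

```text
time: 4.45
ee_pos: [0.442, 0.0116, 0.0203]
tcp_rot: [[-0.916, -0.401, 0.001], [-0.401, 0.916, 0.0], [-0.001, -0.0, -1.0]]
ft_force: [-2.6, 0.7, 12.6]
opening: 0.0486
grasp_force: 60.7
```

servo_tool(steps=[[[0,0,-0.8,0,1],[0,0,-0.8,0,1],[0,0,-0.8,0,1],[0,0,0,-1,1],[0,0,0,-1,1],[0,0,0,-1,1],[0,0,0,-0.09,1],[0,0,0,0,1]]])

```text
time: 5.45
ee_pos: [0.4418, 0.0116, 0.0796]
tcp_rot: [[-0.583, -0.813, 0.0], [-0.813, 0.583, -0.0], [-0.0, -0.0, -1.0]]
ft_force: [-0.5, 0.1, -1.3]
opening: 0.0482
grasp_force: 63.3
```

servo_tool(steps=[[[-0.8,0.55,0,0,1],[-0.8,0.6,0,0,1],[-0.8,0.6,0,0,1],[-0.8,0.6,0,0,1],[-0.8,0.6,0,0,1],[-0.8,0.55,0,0,1],[0,0,0,0,1],[0,0,0,0,1]]])

```text
time: 6.45
ee_pos: [0.4399, 0.1596, 0.0793]
tcp_rot: [[-0.581, -0.814, -0.0], [-0.814, 0.581, -0.001], [0.001, -0.0, -1.0]]
ft_force: [-1.4, -0.2, -1.6]
opening: 0.0481
grasp_force: 63.3
```

Run:
```python
from h import *
s=r.sense(); R=s['tcp_rot'];p=s['ee_pos'];print(s['time'],p.round(4),R.round(4).tolist(),s['ft_force'],s['opening'])
print("yaw",np.degrees(np.arctan2(-R[1,0],-R[0,0])))
c=cam("scene"); cv2.imwrite("pics/s2.png",cv2.resize(c["color"][130:290,200:360],None,fx=3.75,fy=3.75,interpolation=cv2.INTER_CUBIC))
```

```text
6.45 [0.4399 0.1596 0.0793] [[-0.5809, -0.8139, -0.0001], [-0.8139, 0.5809, -0.0007], [0.0007, -0.0003, -1.0]] [-1.38542183 -0.21634919 -1.62115015] 0.04805427017983388
yaw 54.48309983470645
```

View pics/s2.png

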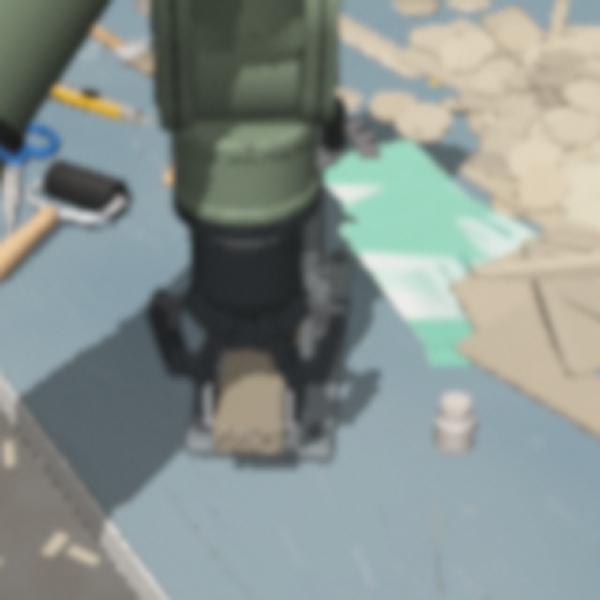

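The pack is held level and in line with the bed, its rear end at crop (252,435); the press-frame lateral offset is about 0.4 mm. I'll lower it to the bed and slide it in.

servo_tool(steps=[[[0,0,0.8,0,1],[0,0,0.6,0,1],[0,0,0.3,0,1],[0,0,0.06,0,1],[0,0,0,0,1]]])

```text
time: 7.12
ee_pos: [0.4401, 0.1601, 0.0356]
tcp_rot: [[-0.58, -0.815, 0.0], [-0.815, 0.58, -0.0], [-0.0, -0.0, -1.0]]
ft_force: [-0.2, 0.7, -1.0]
opening: 0.0478
grasp_force: 63.3
```

servo_tool(steps=[[[-0.3,0,0,0,1],[-0.3,0,0,0,1],[-0.3,0,0,0,1],[-0.3,0,0,0,1]]])

```text
time: 7.62
ee_pos: [0.4577, 0.1851, 0.0353]
tcp_rot: [[-0.579, -0.815, 0.0], [-0.815, 0.579, 0.0], [-0.0, -0.0, -1.0]]
ft_force: [0.1, -0.6, -1.8]
opening: 0.0487
grasp_force: 63.3
```

servo_tool(steps=[[[-0.3,0,0,0,1],[-0.3,0,0,0,1],[-0.3,0,0,0,1]]])

```text
time: 8.0
ee_pos: [0.4706, 0.2034, 0.0353]
tcp_rot: [[-0.579, -0.815, -0.0], [-0.815, 0.579, -0.0], [0.0, -0.0, -1.0]]
ft_force: [0.4, 0.0, -1.1]
opening: 0.0485
grasp_force: 63.3
```

servo_tool(steps=[[[-0.3,0,0,0,1],[-0.3,0,0,0,1],[-0.3,0,0,0,1]]])

```text
time: 8.38
ee_pos: [0.4837, 0.2217, 0.0353]
tcp_rot: [[-0.579, -0.815, -0.0], [-0.815, 0.579, -0.0], [0.0, -0.0, -1.0]]
ft_force: [0.4, 0.3, -1.8]
opening: 0.0482
grasp_force: 63.3
```

servo_tool(steps=[[[-0.3,0,0,0,1],[-0.3,0,0,0,1],[-0.3,0,0,0,1],[0,0,0,0,1],[0,0,0,0,0.3],[0,0,0,0,0.1],[0,0,0,0,0.1]]])

```text
time: 9.25
ee_pos: [0.4964, 0.2396, 0.0354]
tcp_rot: [[-0.579, -0.815, 0.0], [-0.815, 0.579, -0.0], [0.0, -0.0, -1.0]]
ft_force: [0.1, 0.6, -0.1]
opening: 0.0767
grasp_force: 0.0
```

servo_tool(steps=[[[0,0,-0.8,0,0.1],[0,0,-0.8,0,0.1],[0.8,0,0,0,1],[0.8,0,0,0,1],[0.8,0,0,0,1],[0,0,0,0,1],[0,0,0,0,1],[0,0,0,0,1]]])

```text
time: 10.25
ee_pos: [0.4619, 0.1913, 0.0753]
tcp_rot: [[-0.579, -0.815, 0.0], [-0.815, 0.579, 0.0], [-0.0, 0.0, -1.0]]
ft_force: [-0.7, -0.3, -0.1]
opening: 0.0
grasp_force: 0.0
```

Run:
```python
from h import *
s=r.sense(); print(s['time'],s['ee_pos'].round(4),s['opening'])
ims=[]
for n,(x,y) in(("scene",(220,130)),("top",(195,160))):
    c=cam(n); ims.append(cv2.resize(c["color"][y:y+120,x:x+100],None,fx=4,fy=4,interpolation=cv2.INTER_CUBIC))
cv2.imwrite("pics/s3.png",np.hstack(ims))
```

```text
10.25 [0.4619 0.1913 0.0753] 9.741275925549059e-06
```

View pics/s3.png

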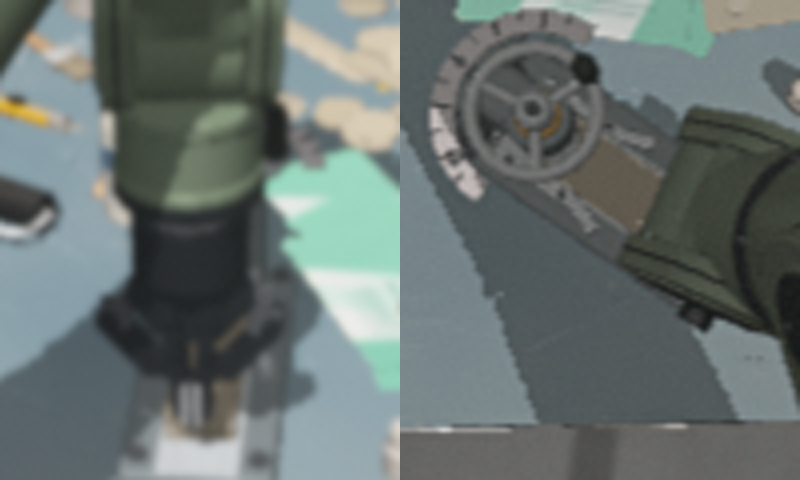

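The pack lies between the guides with its rear end at about scene-crop (200,437). The closed fingers are behind it, so I'll push it home.

servo_tool(steps=[[[0,0,0.8,0,1],[0,0,0.6,0,1],[0,0,0.4,0,1],[-0.4,0,0,0,1],[-0.4,0,0,0,1],[-0.4,0,0,0,1],[-0.3,0,0,0,1],[0,0,0,0,1]]])

```text
time: 11.35
ee_pos: [0.4836, 0.2218, 0.0304]
tcp_rot: [[-0.579, -0.815, 0.0], [-0.815, 0.579, 0.0], [-0.0, 0.0, -1.0]]
ft_force: [0.5, -0.8, -1.1]
opening: -0.0
grasp_force: 0.0
```

servo_tool(steps=[[[-0.15,0,0,0,1],[-0.15,0,0,0,1]]])

```text
time: 11.6
ee_pos: [0.4878, 0.2275, 0.0303]
tcp_rot: [[-0.579, -0.815, -0.0], [-0.815, 0.579, -0.0], [0.0, -0.0, -1.0]]
ft_force: [-0.6, -0.1, -0.5]
opening: 0.0004
grasp_force: 0.3
```

servo_tool(steps=[[[-0.15,0,0,0,1]]])

```text
time: 11.72
ee_pos: [0.49, 0.2306, 0.0303]
tcp_rot: [[-0.579, -0.815, -0.0], [-0.815, 0.579, -0.0], [0.0, -0.0, -1.0]]
ft_force: [-0.6, -0.7, 0.9]
opening: -0.0001
grasp_force: 0.6
```

servo_tool(steps=[[[-0.1,0,0,0,1]]])

```text
time: 11.85
ee_pos: [0.4915, 0.2327, 0.0303]
tcp_rot: [[-0.579, -0.815, -0.0], [-0.815, 0.579, -0.0], [0.0, -0.0, -1.0]]
ft_force: [-1.1, -3.1, 1.3]
opening: 0.0
grasp_force: 0.9
```

servo_tool(steps=[[[-0.1,0,0,0,1]]])

```text
time: 11.98
ee_pos: [0.4929, 0.2346, 0.0303]
tcp_rot: [[-0.579, -0.815, -0.0], [-0.815, 0.579, -0.0], [0.0, -0.0, -1.0]]
ft_force: [-1.0, -1.4, 1.3]
opening: 0.0002
grasp_force: 0.7
```

servo_tool(steps=[[[-0.08,0,0,0,1]]])

```text
time: 12.1
ee_pos: [0.4941, 0.2363, 0.0303]
tcp_rot: [[-0.579, -0.815, -0.0], [-0.815, 0.579, -0.0], [0.0, -0.0, -1.0]]
ft_force: [-0.6, -2.1, 2.0]
opening: -0.0001
grasp_force: 0.7
```

servo_tool(steps=[[[-0.04,0,0,0,1]]])

```text
time: 12.22
ee_pos: [0.4946, 0.2371, 0.0303]
tcp_rot: [[-0.579, -0.815, -0.0], [-0.815, 0.579, -0.0], [0.0, -0.0, -1.0]]
ft_force: [-1.8, -1.8, 2.1]
opening: -0.0
grasp_force: 0.9
```

servo_tool(steps=[[[-0.06,0,0,0,1]]])

```text
time: 12.35
ee_pos: [0.4948, 0.2373, 0.0302]
tcp_rot: [[-0.58, -0.815, -0.001], [-0.815, 0.58, -0.002], [0.003, -0.0, -1.0]]
ft_force: [-9.0, -9.5, 10.7]
opening: -0.0002
grasp_force: 6.7
```

servo_tool(steps=[[[-0.06,0,0,0,1]]])

```text
time: 12.48
ee_pos: [0.4949, 0.2374, 0.0302]
tcp_rot: [[-0.58, -0.815, -0.003], [-0.815, 0.58, -0.005], [0.006, -0.0, -1.0]]
ft_force: [-15.7, -16.5, 19.6]
opening: -0.0003
grasp_force: 11.4
```

servo_tool(steps=[[[-0.06,0,0,0,1]]])

```text
time: 12.6
ee_pos: [0.495, 0.2374, 0.0302]
tcp_rot: [[-0.58, -0.815, -0.005], [-0.815, 0.58, -0.007], [0.009, -0.0, -1.0]]
ft_force: [-22.9, -23.3, 27.4]
opening: 0.0001
grasp_force: 16.2
```

The pack is home: the force rose with no further motion, at press x -0.123, as predicted. I'll back off, rise and go over the handle.

servo_tool(steps=[[[0.3,0,0,0,1],[0.4,0,0,0,1],[0,0,-1,0,1],[0,0,-1,0,1],[0,0,-1,0,1],[0,0,-1,0,0.55],[0,0,-1,0,0.55],[0,0,-1,0,0.55]]])

```text
time: 13.6
ee_pos: [0.487, 0.2262, 0.1811]
tcp_rot: [[-0.579, -0.815, 0.0], [-0.815, 0.579, 0.0], [-0.0, -0.0, -1.0]]
ft_force: [-0.4, 0.2, 0.1]
opening: 0.0385
grasp_force: 0.0
```

servo_tool(steps=[[[0,0,-1,0,0.55],[0,0,-1,0,0.55],[0,0,-1,0,0.55],[0,0,-0.4,0,0.55],[-0.9,-0.3,0,0,0.55],[-0.9,-0.3,0,0,0.55],[-0.9,-0.3,0,0,0.55],[-0.9,-0.3,0,0,0.55]]])

```text
time: 14.6
ee_pos: [0.5642, 0.2826, 0.2644]
tcp_rot: [[-0.579, -0.815, -0.0], [-0.815, 0.579, -0.001], [0.001, -0.0, -1.0]]
ft_force: [0.4, 0.0, -0.2]
opening: 0.0384
grasp_force: 0.0
```

servo_tool(steps=[[[-0.9,-0.3,0,0,0.55],[-0.3,-0.23,0,0,0.55],[0,0,0,0,0.55],[0,0,0,0,0.55]]])

```text
time: 15.1
ee_pos: [0.5915, 0.299, 0.265]
tcp_rot: [[-0.579, -0.815, -0.0], [-0.815, 0.579, -0.0], [0.001, -0.0, -1.0]]
ft_force: [-0.6, -0.4, -0.2]
opening: 0.0388
grasp_force: 0.0
```

Run:
```python
from h import *
s=r.sense(); R=s['tcp_rot'];p=s['ee_pos'];print(s['time'],p.round(4),R.round(4).tolist(),s['ft_force'],s['opening'],s['joint_pos'].round(0))
d=R.T@(np.array([.5897,.2957,.196])-p); print("to handle units",d/.025)
c=cam("scene"); x,y=210,110
print("tip pred handle top px",proj(c,[.5897,.2957,.22])-[x,y])
cv2.imwrite("pics/s4.png",cv2.resize(c["color"][y:y+150,x:x+150],None,fx=4,fy=4,interpolation=cv2.INTER_CUBIC))
```

```text
15.1 [0.5915 0.299  0.265 ] [[-0.5793, -0.8151, -0.0002], [-0.8151, 0.5793, -0.0005], [0.0005, -0.0001, -1.0]] [-0.57886484 -0.44285966 -0.18349636] 0.03875350973867746 [-18.  50. -32.  61.  25.  75.  98.]
to handle units [ 0.147304   -0.01872315  2.76038923]
tip pred handle top px [78.7684647  46.12148915]
```

View pics/s4.png

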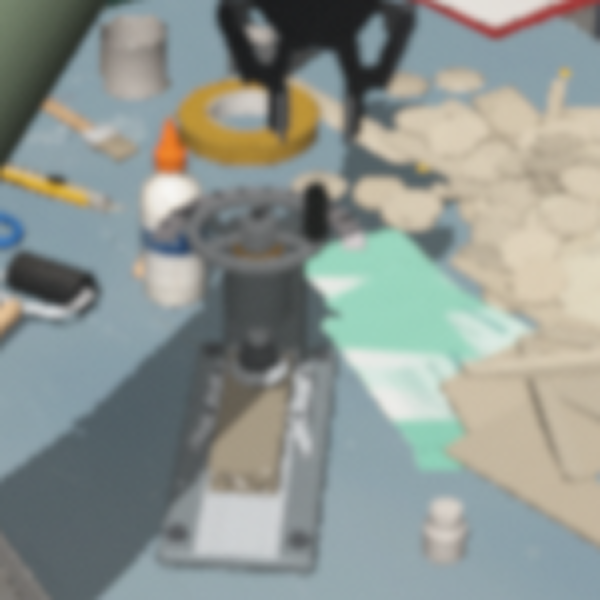

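The pack is in the press, with its rear end at (245,480). The handle top is at (317,187), as predicted, and the fingers are centred above it. I'll descend and grip it.

servo_tool(steps=[[[0.15,-0.02,0.6,0,0.55],[0,0,0.8,0,0.55],[0,0,0.8,0,0.55],[0,0,0.4,0,0.55],[0,0,0.16,0,0.55],[0,0,0,0,0.55]]])

```text
time: 15.9
ee_pos: [0.5901, 0.2959, 0.1967]
tcp_rot: [[-0.579, -0.815, 0.0], [-0.815, 0.579, 0.0], [-0.0, -0.0, -1.0]]
ft_force: [-0.0, -0.3, 0.0]
opening: 0.0384
grasp_force: 0.0
```

servo_tool(steps=[[[0,0,0,0,1],[0,0,0,0,1],[0,0,0,0,1],[0,0,0,0,1]]])

```text
time: 16.4
ee_pos: [0.5905, 0.2957, 0.197]
tcp_rot: [[-0.58, -0.815, 0.001], [-0.815, 0.58, 0.0], [-0.001, -0.001, -1.0]]
ft_force: [1.9, -1.6, 5.8]
opening: 0.017
grasp_force: 58.6
```

```bash
cat > w.py <<'E'
from h import *
C=np.array([.5667,.3366]); a=np.radians(54.5)
def st():
    s=r.sense(); p=s['ee_pos'];R=s['tcp_rot'];F=s['ft_force']
    d=p[:2]-C; phi=np.arctan2(d[1],d[0]); tan=np.array([np.sin(phi),-np.cos(phi)])
    print("t",s['time'],"p",p.round(4),"phi press",round(np.degrees(phi-a),2),"r",round(np.hypot(*d)*1e3,2),"Ftan",round(-F[:2]@tan,2),"Frad",round(F[:2]@d/np.hypot(*d),2),"Fz",round(F[2],1),s['opening'].round(4),s['grasp_force'].round(1))
    return p,R,phi
def plan(step,n,rr=.047,phi0=None):
    p,R,phi=st(); phi=phi if phi0 is None else np.radians(phi0)+a
    for i in range(n):
        d=rr*np.array([np.cos(phi-np.radians(step))-np.cos(phi),np.sin(phi-np.radians(step))-np.sin(phi),0]); phi-=np.radians(step)
        print(i,round(np.degrees(phi-a),1),(R.T@d/.025).round(3)[:2])
E
python3 -c "
from w import *
plan(5,30)"
```

```text
Traceback (most recent call last):
  File "w.py", line 9, in plan
    p,R,phi=st(); phi=phi if phi0 is None else np.radians(phi0)+a
            ~~^^
  File "w.py", line 6, in st
    print("t",s['time'],"p",p.round(4),"phi press",round(np.degrees(phi-a),2),"r",round(np.hypot(*d)*1e3,2),"Ftan",round(-F[:2]@tan,2),"Frad",round(F[:2]@d/np.hypot(*d),2),"Fz",round(F[2],1),s['opening'].round(4),s['grasp_force'].round(1))
                                                                                                                                                                                               ^^^^^^^^^^^^^^^^^^
AttributeError: 'float' object has no attribute 'round'
```

```bash
sed -i "s/,s\['opening'\].round(4),s\['grasp_force'\].round(1)//" w.py
python3 -c "
from w import *
plan(5,28)"
```

```text
t 16.4 p [0.5905 0.2957 0.197 ] phi press -114.26 r 47.31 Ftan 0.83 Frad 2.34 Fz 5.8
0 -119.3 [0.146 0.074]
1 -124.3 [0.139 0.086]
2 -129.3 [0.131 0.098]
3 -134.3 [0.122 0.109]
4 -139.3 [0.112 0.12 ]
5 -144.3 [0.101 0.129]
6 -149.3 [0.09  0.137]
7 -154.3 [0.077 0.145]
8 -159.3 [0.065 0.151]
9 -164.3 [0.051 0.156]
10 -169.3 [0.037 0.16 ]
11 -174.3 [0.023 0.162]
12 -179.3 [0.009 0.164]
13 -184.3 [-0.005  0.164]
14 -189.3 [-0.019  0.163]
15 -194.3 [-0.034  0.161]
16 -199.3 [-0.047  0.157]
17 -204.3 [-0.061  0.152]
18 -209.3 [-0.074  0.146]
19 -214.3 [-0.086  0.139]
20 -219.3 [-0.098  0.131]
21 -224.3 [-0.109  0.122]
22 -229.3 [-0.12   0.112]
23 -234.3 [-0.129  0.101]
24 -239.3 [-0.137  0.09 ]
25 -244.3 [-0.145  0.077]
26 -249.3 [-0.151  0.065]
27 -254.3 [-0.156  0.051]
```

servo_tool(steps=[[[0.146,0.074,0,0,1]]])

```text
time: 16.52
ee_pos: [0.5877, 0.2941, 0.1971]
tcp_rot: [[-0.58, -0.815, 0.003], [-0.815, 0.58, 0.001], [-0.003, -0.002, -1.0]]
ft_force: [9.5, 1.0, 3.4]
opening: 0.0171
grasp_force: 58.5
```

servo_tool(steps=[[[0.139,0.086,0,0,1]]])

```text
time: 16.65
ee_pos: [0.5839, 0.2924, 0.1971]
tcp_rot: [[-0.58, -0.815, 0.003], [-0.815, 0.58, 0.001], [-0.003, -0.002, -1.0]]
ft_force: [9.9, 0.6, 1.9]
opening: 0.0167
grasp_force: 58.5
```

servo_tool(steps=[[[0.131,0.098,0,0,1]]])

```text
time: 16.77
ee_pos: [0.58, 0.291, 0.1971]
tcp_rot: [[-0.58, -0.815, 0.003], [-0.815, 0.58, 0.001], [-0.003, -0.002, -1.0]]
ft_force: [9.6, -0.2, 3.1]
opening: 0.0168
grasp_force: 58.6
```

servo_tool(steps=[[[0.122,0.109,0,0,1]]])

```text
time: 16.9
ee_pos: [0.5761, 0.2899, 0.1971]
tcp_rot: [[-0.58, -0.814, 0.003], [-0.814, 0.58, 0.001], [-0.002, -0.002, -1.0]]
ft_force: [9.0, -0.8, 4.1]
opening: 0.0173
grasp_force: 58.6
```

```bash
python3 -c "
from w import *
st()"
```

```text
t 16.9 p [0.5761 0.2899 0.1971] phi press -133.13 r 47.61 Ftan 8.71 Frad 2.55 Fz 4.1
```

servo_tool(steps=[[[0.069,0.07,0,0,1]]])

```text
time: 17.02
ee_pos: [0.5736, 0.2895, 0.197]
tcp_rot: [[-0.58, -0.814, 0.003], [-0.814, 0.58, 0.0], [-0.002, -0.002, -1.0]]
ft_force: [9.3, -1.1, 3.1]
opening: 0.0172
grasp_force: 58.6
```

servo_tool(steps=[[[0.065,0.074,0,0,1]]])

```text
time: 17.15
ee_pos: [0.5712, 0.2891, 0.197]
tcp_rot: [[-0.58, -0.814, 0.003], [-0.814, 0.58, 0.0], [-0.002, -0.003, -1.0]]
ft_force: [8.6, -2.4, 3.4]
opening: 0.0171
grasp_force: 58.6
```

servo_tool(steps=[[[0.061,0.077,0,0,1]]])

```text
time: 17.27
ee_pos: [0.5688, 0.2889, 0.1971]
tcp_rot: [[-0.58, -0.814, 0.003], [-0.814, 0.58, 0.0], [-0.002, -0.003, -1.0]]
ft_force: [8.9, -3.4, 5.1]
opening: 0.0172
grasp_force: 58.6
```

servo_tool(steps=[[[0.057,0.08,0,0,1]]])

```text
time: 17.4
ee_pos: [0.5664, 0.2889, 0.1971]
tcp_rot: [[-0.58, -0.814, 0.003], [-0.814, 0.58, -0.0], [-0.002, -0.003, -1.0]]
ft_force: [8.0, -2.9, 4.0]
opening: 0.0171
grasp_force: 58.7
```

servo_tool(steps=[[[0.052,0.083,0,0,1]]])

```text
time: 17.52
ee_pos: [0.5639, 0.2889, 0.197]
tcp_rot: [[-0.58, -0.814, 0.003], [-0.814, 0.58, -0.0], [-0.002, -0.003, -1.0]]
ft_force: [8.5, -4.8, 5.4]
opening: 0.017
grasp_force: 58.7
```

servo_tool(steps=[[[0.048,0.086,0,0,1]]])

```text
time: 17.65
ee_pos: [0.5615, 0.2891, 0.197]
tcp_rot: [[-0.58, -0.814, 0.003], [-0.814, 0.58, -0.0], [-0.001, -0.003, -1.0]]
ft_force: [8.0, -4.1, 5.0]
opening: 0.0169
grasp_force: 58.7
```

servo_tool(steps=[[[0.043,0.088,0,0,1]]])

```text
time: 17.77
ee_pos: [0.5591, 0.2893, 0.197]
tcp_rot: [[-0.581, -0.814, 0.003], [-0.814, 0.581, -0.001], [-0.001, -0.003, -1.0]]
ft_force: [8.7, -5.6, 5.9]
opening: 0.017
grasp_force: 58.7
```

```bash
cat >> w.py <<'E'
def log(rows):
    for x,y,fx,fy in rows:
        d=np.array([x,y])-C; n=d/np.hypot(*d); print(round(np.degrees(np.arctan2(d[1],d[0])-a)%360-360,1),"r",round(np.hypot(*d)*1e3,1),"Ft",round(-(fx*n[1]-fy*n[0]),2),"Fr",round(fx*n[0]+fy*n[1],2))
E
python3 -c "
from w import *
st()
log([(.5877,.2941,9.5,1),(.5839,.2924,9.9,.6),(.58,.291,9.6,-.2),(.5761,.2899,9,-.8)])"
```

```text
t 17.775 p [0.5591 0.2893 0.197 ] phi press -153.68 r 47.87 Ftan 9.44 Frad 4.18 Fz 5.9
-118.2 r 47.4 Ft 8.96 Fr 3.31
-123.2 r 47.4 Ft 9.44 Fr 3.03
-128.2 r 47.5 Ft 9.16 Fr 2.88
-133.1 r 47.6 Ft 8.67 Fr 2.56
```

servo_tool(steps=[[[0.039,0.09,0,0,1]]])

```text
time: 17.9
ee_pos: [0.5567, 0.2898, 0.1971]
tcp_rot: [[-0.581, -0.814, 0.003], [-0.814, 0.581, -0.001], [-0.001, -0.003, -1.0]]
ft_force: [8.2, -6.4, 6.4]
opening: 0.0168
grasp_force: 58.7
```

servo_tool(steps=[[[0.034,0.092,0,0,1]]])

```text
time: 18.02
ee_pos: [0.5543, 0.2903, 0.197]
tcp_rot: [[-0.581, -0.814, 0.003], [-0.814, 0.581, -0.001], [-0.001, -0.003, -1.0]]
ft_force: [6.9, -6.2, 6.9]
opening: 0.0168
grasp_force: 58.7
```

servo_tool(steps=[[[0.029,0.094,0,0,1]]])

```text
time: 18.15
ee_pos: [0.5519, 0.2911, 0.197]
tcp_rot: [[-0.581, -0.814, 0.003], [-0.814, 0.581, -0.001], [-0.001, -0.003, -1.0]]
ft_force: [6.4, -6.6, 6.6]
opening: 0.0169
grasp_force: 58.8
```

servo_tool(steps=[[[0.024,0.095,0,0,1]]])

```text
time: 18.27
ee_pos: [0.5496, 0.2919, 0.197]
tcp_rot: [[-0.581, -0.814, 0.003], [-0.814, 0.581, -0.001], [-0.001, -0.003, -1.0]]
ft_force: [6.5, -8.0, 7.3]
opening: 0.0172
grasp_force: 58.8
```

servo_tool(steps=[[[0.019,0.097,0,0,1]]])

```text
time: 18.4
ee_pos: [0.5473, 0.2927, 0.197]
tcp_rot: [[-0.581, -0.814, 0.003], [-0.814, 0.581, -0.002], [-0.0, -0.003, -1.0]]
ft_force: [5.5, -8.2, 7.4]
opening: 0.0168
grasp_force: 58.8
```

servo_tool(steps=[[[0.014,0.097,0,0,1]]])

```text
time: 18.52
ee_pos: [0.5451, 0.2938, 0.197]
tcp_rot: [[-0.581, -0.814, 0.003], [-0.814, 0.581, -0.002], [-0.0, -0.003, -1.0]]
ft_force: [5.3, -8.5, 8.1]
opening: 0.017
grasp_force: 58.8
```

```bash
python3 -c "
from w import *
st()
log([(.5736,.2895,9.3,-1.1),(.5712,.2891,8.6,-2.4),(.5688,.2889,8.9,-3.4),(.5664,.2889,8,-2.9),(.5639,.2889,8.5,-4.8),(.5615,.2891,8,-4.1)])"
```

```text
t 18.525 p [0.5451 0.2938 0.197 ] phi press -171.31 r 47.93 Ftan 8.52 Frad 5.2 Fz 8.1
-136.2 r 47.6 Ft 9.04 Fr 2.44
-139.1 r 47.7 Ft 8.34 Fr 3.2
-142.0 r 47.7 Ft 8.74 Fr 3.79
-144.9 r 47.7 Ft 8.02 Fr 2.85
-147.9 r 47.8 Ft 8.77 Fr 4.29
-150.7 r 47.8 Ft 8.4 Fr 3.21
```

servo_tool(steps=[[[0.009,0.098,0,0,1]]])

```text
time: 18.65
ee_pos: [0.5429, 0.295, 0.197]
tcp_rot: [[-0.581, -0.814, 0.002], [-0.814, 0.581, -0.002], [0.0, -0.003, -1.0]]
ft_force: [4.1, -9.5, 9.6]
opening: 0.017
grasp_force: 58.8
```

servo_tool(steps=[[[0.004,0.098,0,0,1]]])

```text
time: 18.77
ee_pos: [0.5408, 0.2963, 0.197]
tcp_rot: [[-0.581, -0.814, 0.002], [-0.814, 0.581, -0.002], [0.0, -0.003, -1.0]]
ft_force: [2.6, -10.1, 9.0]
opening: 0.0171
grasp_force: 58.8
```

servo_tool(steps=[[[-0.001,0.098,0,0,1]]])

```text
time: 18.9
ee_pos: [0.5387, 0.2977, 0.197]
tcp_rot: [[-0.581, -0.814, 0.002], [-0.814, 0.581, -0.002], [0.001, -0.003, -1.0]]
ft_force: [2.4, -10.1, 10.4]
opening: 0.0169
grasp_force: 58.9
```

servo_tool(steps=[[[-0.006,0.098,0,0,1]]])

```text
time: 19.02
ee_pos: [0.5367, 0.2992, 0.197]
tcp_rot: [[-0.581, -0.814, 0.002], [-0.814, 0.581, -0.002], [0.001, -0.003, -1.0]]
ft_force: [2.3, -10.4, 10.8]
opening: 0.0169
grasp_force: 58.9
```

servo_tool(steps=[[[-0.012,0.098,0,0,1]]])

```text
time: 19.15
ee_pos: [0.5348, 0.3008, 0.197]
tcp_rot: [[-0.581, -0.814, 0.002], [-0.814, 0.581, -0.003], [0.001, -0.003, -1.0]]
ft_force: [1.7, -11.2, 9.9]
opening: 0.0169
grasp_force: 58.9
```

servo_tool(steps=[[[-0.017,0.097,0,0,1]]])

```text
time: 19.27
ee_pos: [0.533, 0.3025, 0.197]
tcp_rot: [[-0.581, -0.814, 0.001], [-0.814, 0.581, -0.003], [0.001, -0.003, -1.0]]
ft_force: [0.5, -11.9, 11.3]
opening: 0.0171
grasp_force: 59.0
```

```bash
python3 -c "
from w import *
st()
log([(.5567,.2898,8.2,-6.4),(.5543,.2903,6.9,-6.2),(.5519,.2911,6.4,-6.6),(.5496,.2919,6.5,-8),(.5473,.2927,5.5,-8.2)])"
```

```text
t 19.275 p [0.533  0.3025 0.197 ] phi press -189.2 r 47.95 Ftan 8.73 Frad 8.08 Fz 11.3
-156.6 r 47.9 Ft 9.36 Fr 4.55
-159.5 r 47.9 Ft 8.27 Fr 4.2
-162.5 r 47.8 Ft 8.13 Fr 4.3
-165.4 r 47.9 Ft 8.93 Fr 5.15
-168.3 r 48.0 Ft 8.35 Fr 5.28
```

servo_tool(steps=[[[-0.012,0.097,0,0,1]]])

```text
time: 19.4
ee_pos: [0.5312, 0.3043, 0.197]
tcp_rot: [[-0.581, -0.814, 0.001], [-0.814, 0.581, -0.002], [0.001, -0.003, -1.0]]
ft_force: [1.7, -10.6, 10.0]
opening: 0.017
grasp_force: 58.9
```

servo_tool(steps=[[[-0.017,0.096,0,0,1]]])

```text
time: 19.52
ee_pos: [0.5295, 0.3062, 0.197]
tcp_rot: [[-0.58, -0.814, 0.002], [-0.814, 0.58, -0.002], [0.001, -0.002, -1.0]]
ft_force: [2.7, -9.6, 9.5]
opening: 0.0168
grasp_force: 58.9
```

servo_tool(steps=[[[-0.022,0.095,0,0,1]]])

```text
time: 19.65
ee_pos: [0.528, 0.3082, 0.197]
tcp_rot: [[-0.58, -0.814, 0.002], [-0.814, 0.58, -0.002], [0.0, -0.002, -1.0]]
ft_force: [2.5, -7.6, 8.8]
opening: 0.0171
grasp_force: 58.9
```

servo_tool(steps=[[[-0.03,0.093,0,0,1]]])

```text
time: 19.77
ee_pos: [0.5266, 0.3102, 0.197]
tcp_rot: [[-0.58, -0.814, 0.002], [-0.814, 0.58, -0.002], [0.0, -0.002, -1.0]]
ft_force: [4.1, -7.2, 8.9]
opening: 0.0169
grasp_force: 58.9
```

servo_tool(steps=[[[-0.041,0.089,0,0,1]]])

```text
time: 19.9
ee_pos: [0.5253, 0.3123, 0.197]
tcp_rot: [[-0.58, -0.814, 0.002], [-0.814, 0.58, -0.002], [0.0, -0.002, -1.0]]
ft_force: [3.0, -9.9, 9.8]
opening: 0.017
grasp_force: 58.9
```

```bash
python3 -c "
from w import *
st()
log([(.5429,.295,4.1,-9.5),(.5408,.2963,2.6,-10.1),(.5387,.2977,2.4,-10.1),(.5367,.2992,2.3,-10.4),(.5348,.3008,1.7,-11.2)])"
```

```text
t 19.9 p [0.5253 0.3123 0.197 ] phi press -204.1 r 48.01 Ftan 10.09 Frad 2.39 Fz 9.8
-174.3 r 47.9 Ft 8.28 Fr 6.21
-177.2 r 47.9 Ft 7.65 Fr 7.09
-180.2 r 47.9 Ft 7.85 Fr 6.8
-183.2 r 47.9 Ft 8.3 Fr 6.67
-186.2 r 48.0 Ft 8.72 Fr 7.23
```

servo_tool(steps=[[[-0.046,0.087,0,0,1]]])

```text
time: 20.02
ee_pos: [0.5244, 0.3141, 0.197]
tcp_rot: [[-0.581, -0.814, 0.002], [-0.814, 0.581, -0.002], [0.001, -0.003, -1.0]]
ft_force: [3.7, -11.4, 11.2]
opening: 0.0171
grasp_force: 59.0
```

servo_tool(steps=[[[-0.05,0.085,0,0,1]]])

```text
time: 20.15
ee_pos: [0.5233, 0.3162, 0.1969]
tcp_rot: [[-0.581, -0.814, 0.002], [-0.814, 0.581, -0.003], [0.001, -0.003, -1.0]]
ft_force: [2.6, -11.2, 10.2]
opening: 0.0169
grasp_force: 59.0
```

servo_tool(steps=[[[-0.055,0.082,0,0,1]]])

```text
time: 20.27
ee_pos: [0.5223, 0.3185, 0.1969]
tcp_rot: [[-0.581, -0.814, 0.002], [-0.814, 0.581, -0.003], [0.001, -0.003, -1.0]]
ft_force: [1.5, -12.5, 11.0]
opening: 0.0176
grasp_force: 59.1
```

```bash
python3 -c "
from w import *
st()
log([(.5312,.3043,1.7,-10.6),(.5295,.3062,2.7,-9.6),(.528,.3082,2.5,-7.6),(.5266,.3102,4.1,-7.2)])"
```

```text
t 20.275 p [0.5223 0.3185 0.1969] phi press -212.29 r 47.92 Ftan 12.16 Frad 3.32 Fz 11.0
-192.2 r 48.0 Ft 8.98 Fr 5.88
-195.2 r 48.0 Ft 9.14 Fr 3.98
-198.2 r 48.0 Ft 7.61 Fr 2.48
-201.1 r 48.0 Ft 8.27 Fr 0.53
```

The tangential force steps up from about 8.4 N to 11.5 N at φ = -204°, which is the bite (about 1.69 rad). The target is therefore φ = -234°.

servo_tool(steps=[[[-0.059,0.079,0,0,1],[-0.063,0.076,0,0,1],[-0.067,0.072,0,0,1]]])

```text
time: 20.65
ee_pos: [0.5202, 0.3255, 0.1969]
tcp_rot: [[-0.581, -0.814, 0.001], [-0.814, 0.581, -0.003], [0.002, -0.003, -1.0]]
ft_force: [-1.1, -13.1, 12.7]
opening: 0.0168
grasp_force: 59.2
```

servo_tool(steps=[[[-0.07,0.069,0,0,1],[-0.074,0.065,0,0,1],[-0.077,0.061,0,0,1],[0,0,0,0,1]]])

```text
time: 21.15
ee_pos: [0.5191, 0.3332, 0.1969]
tcp_rot: [[-0.58, -0.814, 0.0], [-0.814, 0.58, -0.003], [0.002, -0.002, -1.0]]
ft_force: [-2.7, -11.6, 12.9]
opening: 0.0169
grasp_force: 59.3
```

```bash
python3 -c "
from w import *
st()
import pickle
c=cam('top');pickle.dump(c,open('top2.pkl','wb'))
C3=lambda x,y:(195,145)
cv2.imwrite('pics/t5.png',cv2.resize(c['color'][150:225,190:270],None,fx=7,fy=7,interpolation=cv2.INTER_CUBIC))
for ph in(72.7-8,72.7-96.7,72.7-126.7): 
  q=np.radians(ph)+a; print(ph,(proj(c,[C[0]+.073*np.cos(q),C[1]+.073*np.sin(q),.166])-[190,150])*7)"
```

```text
t 21.15 p [0.5191 0.3332 0.1969] phi press -230.39 r 47.74 Ftan 11.35 Frad 3.57 Fz 12.9
64.7 [118.06826806 355.46729601]
-24.0 [181.26833228 120.27230183]
-54.0 [268.01623822  94.4620413 ]
```

View pics/t5.png

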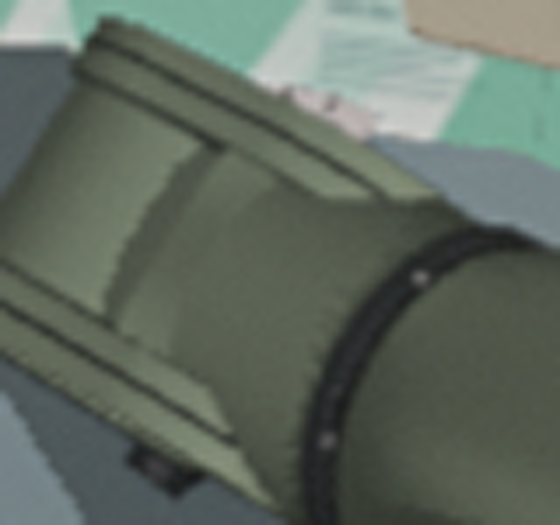

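The arm hides the pointer in this view. The measured handle angle is -230.4°, so 3.6° remain.

servo_tool(steps=[[[-0.05,0.036,0,0,1],[-0.052,0.034,0,0,1],[0,0,0,0,1],[0,0,0,0,1]]])

```text
time: 21.7
ee_pos: [0.519, 0.3361, 0.1969]
tcp_rot: [[-0.58, -0.814, 0.0], [-0.814, 0.58, -0.003], [0.002, -0.002, -1.0]]
ft_force: [-4.3, -12.4, 12.7]
opening: 0.0172
grasp_force: 59.3
```

```bash
python3 -c "
from w import *
st()"
```

```text
t 21.7 p [0.519  0.3361 0.1969] phi press -233.91 r 47.65 Ftan 12.39 Frad 4.46 Fz 12.7
```

servo_tool(steps=[[[0,0,0,0,0.6],[0,0,0,0,0.6],[0,0,0,0,0.6],[0,0,-0.5,0,0.6],[0,0,-1,0,0.6],[0,0,-1,0,0.6],[0,0,-1,0,0.6],[0,0,-1,0,0.6]]])

```text
time: 22.7
ee_pos: [0.5187, 0.3378, 0.3106]
tcp_rot: [[-0.579, -0.815, 0.0], [-0.815, 0.579, 0.001], [-0.001, 0.0, -1.0]]
ft_force: [-0.0, 0.6, 0.0]
opening: 0.034
grasp_force: 0.0
```

servo_tool(steps=[[[1,0,0,0,0.6],[1,0,0,0,0.6],[1,0,0,0,0.6],[1,-1,0,0,0.6],[0,-1,0,0,0.6],[0,-1,0,0,0.6],[0,-1,0,0,0.6],[0,-1,0,0,0.6]]])

```text
time: 23.7
ee_pos: [0.5634, 0.1835, 0.3097]
tcp_rot: [[-0.579, -0.815, 0.001], [-0.815, 0.579, 0.0], [-0.001, -0.0, -1.0]]
ft_force: [-0.4, -1.1, -0.9]
opening: 0.0344
grasp_force: 0.0
```

servo_tool(steps=[[[0,-1,0,0,0.6],[0,-1,0,0,0.6],[0,-1,0,0,0.6],[0,-1,0,0,0.6],[0,-1,0,0,0.6],[0,0,0,0,0.6]]])

```text
time: 24.45
ee_pos: [0.6653, 0.1105, 0.3089]
tcp_rot: [[-0.581, -0.814, 0.0], [-0.814, 0.581, 0.0], [-0.0, 0.0, -1.0]]
ft_force: [-0.4, -0.2, -0.7]
opening: 0.0339
grasp_force: 0.0
```

Run:
```python
from w import *
s=r.sense(); print(s['time'],s['ee_pos'].round(3),s['ft_force'].round(1))
ims=[]
c=cam('top'); ims.append(cv2.resize(c['color'][155:230,195:270],(520,520),interpolation=cv2.INTER_CUBIC))
k=520/75
for ph in(72.7-96.7,72.7-126.7):
  q=np.radians(ph)+a; print("pointer",ph,(proj(c,[C[0]+.073*np.cos(q),C[1]+.073*np.sin(q),.166])-[195,155])*k)
c=cam('scene'); ims.append(cv2.resize(c['color'][145:265,225:285],(260,520),interpolation=cv2.INTER_CUBIC))
cv2.imwrite('pics/t6.png',np.hstack(ims))
```

```text
24.45 [0.665 0.11  0.309] [-0.4 -0.2 -0.7]
pointer -24.0 [144.87530054  84.46018467]
pointer -54.0 [230.79703595  58.89573614]
```

View pics/t6.png

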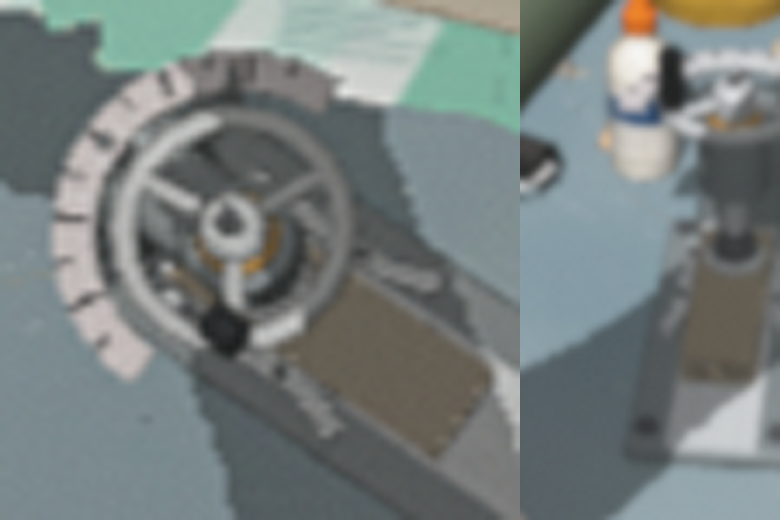

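The pointer is at the top of the scale, at about (233,75), against a predicted (231,59). The handle is at (224,328), the pack is still home under the pad, and nothing else on the bench has moved. I'll check the handle angle against the camera, then hand in.

Run:
```python
from w import *
c=cam('top');k=520/75
for z in(.2,.22):
    p=at(c,195+224/k-.43,155+328/k-.43,z)[:2]-C; print(np.hypot(*p),np.degrees(np.arctan2(p[1],p[0])-a)%360-360)
```

```text
0.04464639284168264 -236.490991456828
0.04731684604719287 -233.57520904812722
```

The camera puts the handle at -233.6°, which agrees with the -233.9° measured at the tool.

```bash
python3 -c "
from h import *
print(order.sign_off())"
```

```text
the job is handed in; nothing more can be done
None
```

I handed the job in after about 25 s of the 72 s: the pack is home against the back stop, and the wheel was wound about 30° past the bite felt at about 1.69 rad. The 30° is from the handle angle at the tool, and the camera agreed to within half a degree, because the arm hid the pointer during winding. The gripper is clear, and the other things on the bench were left alone.

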